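# Shut the lantern fitter's tool chest

## Task

Shut the wooden tool chest: while its lid still stands open, push the upright red flap down flat over the tools, and only then swing the lid over it until it is fully shut. Do it by pushing with the fingers only: do not pinch the flap or the lid, and do not move or lift any of the loose things in and around the chest.

Things in the scene. Friction and masses are not known exactly. Their poses are not given: they have to be found in the camera images.
- toolbox: open-topped chest of light wood, fixed to the table, 280 mm along its x, 210 mm along its y, 85 mm high, walls 9 mm. Origin at the centre of its underside, on the table; z up. The lid is hinged along its +y long side (the side to the robot's left, give or take the chest's yaw of up to about 0.6 rad), the flap just inside its -y long wall; both hinge lines run along its x.
- lid (a joint): lid angle in rad: 0 shut flat on the chest, 1.57 straight up, 1.65 to 1.95 at the start (leaning outwards, stop at 2.05). Stiff hinge (about 0.6 N m of friction): the lid stays where it is left and must be pushed all the way, then pressed down, about 3 to 5 N near its free edge. It stops dead when shut. An upright flap blocks it.
- lid_hinge (a point): middle of the lid's hinge line: chest frame (0, 105, 85.5) mm. It is level with the lid's underside when shut; the lid's top (outer face) lies 14 mm above it when shut.
- lid_edge (a point): middle of the lid's free edge, on the outer face (the one that is on top when shut), 210 mm from the hinge line. The lid is a flat wooden panel 280 x 210 x 14 mm with no handle.
- lid_face (a point): outer face of the lid (its top when shut), 268 x 198 mm, pale wood (the inner face is grey); point at the middle of that face, z along its outward normal. The face to push on.
- flap (a joint): flap angle in rad: 0 folded flat, 4 mm below the chest's rim; 1.57 straight up; 1.4 to 1.65 at the start (stop at 1.75). It swings inwards, its free edge going over towards the lid hinge. Stiff hinge (about 0.18 N m of friction): it stays where it is left, needs about 1.5 to 3 N near its free edge, and stops dead when flat.
- flap_hinge (a point): middle of the flap's hinge line, at mid-thickness of the flap: chest frame (0, -90, 76) mm.
- flap_edge (a point): middle of the flap's free edge at mid-thickness, 130 mm from the hinge line. The flap is a flat red panel 250 x 130 x 9 mm; a few flat spanners are strapped to its inner face, which ends up underneath.
- flap_face (a point): outer face of the flap (towards the chest's -y when upright, on top when folded), 238 x 112 mm; point at the middle of that face, z along its outward normal. The face to push on.
- wrench: steel spanner, 150 mm long, lying loose on the floor of the tool chest; origin at its underside centre. A bystander: leave it where it is.
- spatula: scraper, 170 mm long, lying loose on the floor of the tool chest; origin at its underside centre. A bystander: leave it where it is.
- pliers: pliers with red handles, 167 mm long, 14 mm high, lying on the table along the flap side of the chest; origin at the underside near the pivot. A bystander: leave it where it is.
- tin: flat round red tin, 72 mm across, 30 mm high, on the table off the chest's +x end; origin at its underside centre. A bystander: leave it where it is.
- burner: small brass lamp burner, 48 mm across, 46 mm high, on the table outside the lid's hinge side, partly below the leaning lid; origin at its underside centre. A bystander: leave it where it is.
- fuel_bottle: white bottle with red cap, 68 mm across, 190 mm high, standing to one side of the table; origin at its underside centre. A bystander: leave it where it is.
- globe_lamp: glass table lamp with a glowing white globe, 90 mm across, 187 mm high, standing to one side of the table; origin at its underside centre. A bystander: leave it where it is.
- glass: empty drinking glass, 68 mm across, 120 mm high, standing to one side of the table; origin at its underside centre. A bystander: leave it where it is.

How it is judged:
By the outcome, as a careful person would: the job done as asked, in the order asked, and still so for the second after the job is handed in, with the robot touching nothing.
It also fails if it takes over 61 s, if anything falls off the work surface, if the arm or the gripper's body presses on something with over 40 N, if the wrist force passes 120 N, or if a joint passes its speed limit or range.

## Robot

A 6-joint arm with a two-finger parallel gripper is mounted at the origin on the work surface. World frame = base frame: x ahead of the robot, y to its left, z up, the work surface at z = 0. Lengths are in m, angles in rad, forces in N, time in s.
With the tool pointing down it reaches from about 0.35 to 0.775 m from the base axis. Payload 7.3 kg.
Tool frame: the origin (TCP) lies at the centre of the arm's flange, where the gripper is bolted on; the fingertips stand 178 mm ahead of it and the grasp point (between the pads) lies 159 mm ahead of it; z points along the fingers, y is the line along which they close (so a half turn about z gives the same grasp; the last joint's range is limited). The gripper opens to 92 mm and grips with 3 to 60 N. Pads are 19 mm wide; open, the fingers measure 130 mm over their backs; the gripper's body (75 mm by 190 mm) begins 47 mm behind the grasp point.
Start: joints at [1.048, 0.342, 1.524, -0, 1.275, -0.146], TCP at [0.193, 0.488, 0.405] pointing down, gripper open.
Joint ranges: [-2.53, 2.53], [-0.77, 2.02], [0.04, 2.7], [-1, 4.14], [0.28, 2.66], [-3.11, 3.11]. Speed limits (rad/s): [2.57, 2.57, 3.14, 3.14, 3.14, 3.14].

## Interface

Orientations are given as [roll, pitch, yaw] about the fixed x, y, z axes, in that order (R = Rz(yaw) Ry(pitch) Rx(roll)).
In Python, from cell import telemetry, vision, ticket gives the robot as it stands.
- The arm moves only by the shell command python3 -m crank 'ROWS' [FORCE]. ROWS is JSON, a list of rows, each a list of 5 numbers: the gripper command: -1 is shut, 1 is fully open, values between are in proportion, then the shift along the tool's x, y, z in mm, then the turn about the tool's z in rad. In form: [[fingers, dx, dy, dz, roll], ...]. A call has 1 to 12 rows; each row is the pose to reach, as a shift and turn from the pose commanded when the call began, along the tool's axes at that moment; what a row does not reach only later rows make up. A row lasts 1/12 s, in which the tool goes at most 41.7 mm and 7.16 degrees, less where a joint would pass 70% of its speed; a pose out of reach is approached as far as the arm can. A call with a gripper value outside its range is refused whole. The fingers move at their own pace and stop on an object; FORCE is the grip in N (left out, the last holds). Time passes only in rows, so rows that repeat a pose let the fingers close. It gives the time, the measured TCP pose, the force, the opening and the grip force at its end, in the units of the state.
- telemetry.observe(): the state, without advancing time (a new reading comes with each control period).
- vision.read_camera(name): name is "scene" or "top"; returns (picture, depth): 480x640x3 uint8, red, green, blue; 480x640 float32, m along the optical axis (not along the pixel's ray), 0 where there is no reading.
- vision.get_calibration(name): a dict with "camera_matrix" (3x3 intrinsics, pixels), "rvec" (rotation vector, rad) and "tvec" (3), from world to camera coordinates, as OpenCV has them. Camera axes: x right, y down, z forward; pixel columns grow to the right and rows downward; lengths in m; the calibration is good to about 2 mm. A picture is of the moment at which its call begins. get_calibration takes no time and is no camera call.
- ticket.hand_in(): hands the job in; it is judged then, once.
The state is a dict: "time": time; "qpos": joint angles; "qvel": joint speeds; "joint_efforts": joint torques, N m; "tool_pos": TCP position; "tool_rot": TCP orientation; "contact_force": force on the tool from outside, world axes, zero at the start; "torque": the same for the moment, N m; "opening": finger opening in m; "grip_force": force on a finger pad.
Only numpy, scipy, OpenCV 4.12 (cv2) and the standard library are available. Lean on these libraries where they do the work, as an engineer would, in place of code of your own. Each camera call takes 0.05 s, during which the arm holds its last target. There are 200 camera calls.

## Working session

There is one attempt and no reset: what is moved stays moved. The work goes in short steps, Python scripts to look and compute and a shell command to move; the robot and the scene stay as the last step left them, time stands still between calls to the robot, and variables do not carry over. Pictures are saved under pics/ and viewed, at most 10 in all, crops included, and the job is handed in when it is done.

```bash
ls; mkdir -p pics
python3 - <<'E'
from cell import telemetry, vision
import cv2,numpy as np
for n in("scene","top"):
    p,d=vision.read_camera(n); cv2.imwrite(f"pics/{n}0.png",p[:,:,::-1]); np.savez(f"{n}0.npz",p=p,d=d)
    c=vision.get_calibration(n); R=cv2.Rodrigues(np.array(c["rvec"]))[0]; print(n,c["camera_matrix"],-R.T@np.array(c["tvec"]).ravel(),R[2], (d>0).mean())
print(telemetry.observe())
E
```

```text
pics
scene [[561.05958628   0.         330.58598139]
 [  0.         561.05958628 239.57161435]
 [  0.           0.           1.        ]] [1.48157411 0.49647029 0.87650495] [-0.67471677 -0.39130824 -0.62580759] 0.9673046875
top [[494.65905391   0.         326.80236474]
 [  0.         494.65905391 240.03957407]
 [  0.           0.           1.        ]] [0.48170166 0.0175993  1.22840186] [ 0.12913903 -0.02180377 -0.99138676] 0.9958821614583333
{'time': 0.1, 'qpos': array([ 1.04800266e+00,  3.42640520e-01,  1.52491444e+00,  1.70297684e-05,
        1.27539764e+00, -1.46003828e-01]), 'qvel': array([-0.00065736, -0.00339889, -0.0020472 , -0.00046377, -0.00019169,
        0.0015963 ]), 'joint_efforts': array([ 1.62463002e-03, -4.32000089e+01, -2.44697160e+01,  7.19416095e-02,
        5.25989919e-02, -1.07857122e-05]), 'tool_pos': array([0.19308579, 0.48807509, 0.40412326]), 'tool_rot': array([-3.14024954e+00, -2.13964911e-04,  2.76479770e+00]), 'contact_force': array([0.06864709, 0.63385972, 0.59013345]), 'torque': array([0.01032951, 0.02440989, 0.00731201]), 'grip_force': 0.0, 'opening': 0.09183817219212453}
```

View pics/scene0.png

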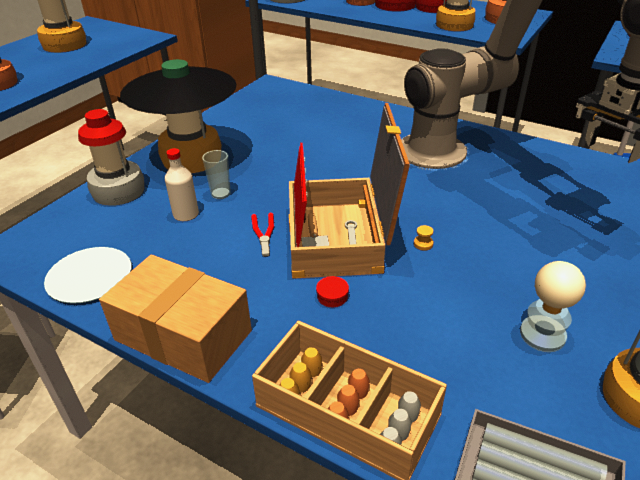

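View pics/top0.png

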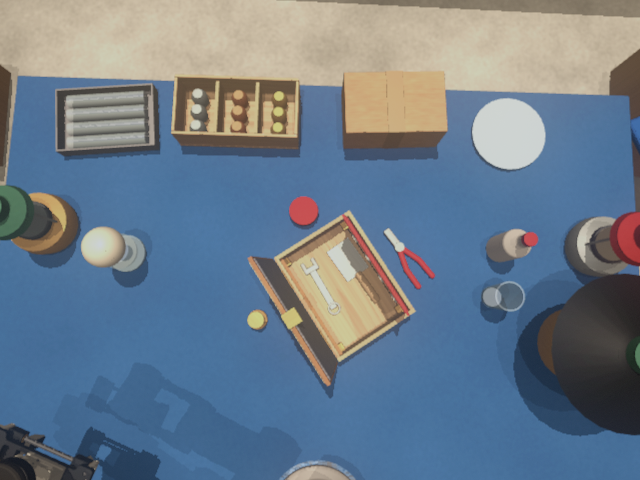

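Scene: the chest is yawed about 0.58 rad, with the flap along pixels (348,213)-(412,310) in the top view and the lid along (252,260)-(328,383). The pliers are outside the flap at (405,258), the burner is under the lid at (257,320), and the tin is at (304,211). Next I measure them.

```bash
cat > h.py <<'E'
import cv2,numpy as np
from cell import telemetry,vision
def cloud(n,pd=None):
    p,d=pd if pd else vision.read_camera(n)
    c=vision.get_calibration(n);K=np.array(c["camera_matrix"]);R=cv2.Rodrigues(np.array(c["rvec"]))[0];t=np.array(c["tvec"]).ravel()
    v,u=np.mgrid[:480,:640]
    P=np.stack([(u-K[0,2])/K[0,0]*d,(v-K[1,2])/K[1,1]*d,d],-1)
    W=(P-t)@R; W[d<=0]=np.nan
    return W,p,cv2.cvtColor(p,cv2.COLOR_RGB2HSV)
def chest(W,yaw,c): # world->chest
    cy,sy=np.cos(yaw),np.sin(yaw); D=W[...,:2]-c
    return np.stack([D[...,0]*cy+D[...,1]*sy,-D[...,0]*sy+D[...,1]*cy,W[...,2]],-1)
E
python3 - <<'E'
from h import *
T=np.load("top0.npz");S=np.load("scene0.npz")
W,p,h=cloud("top",(T['p'],T['d'])); V,q,g=cloud("scene",(S['p'],S['d']))
A=W[150:420,230:450].reshape(-1,3)
rim=A[(abs(A[:,2]-.085)<.004)]
r=cv2.minAreaRect((rim[:,:2]*1000).astype(np.float32)); print(len(rim),r)
print(np.round(cv2.boxPoints(r)))
# red flap from scene
red=(((g[...,0]<8)|(g[...,0]>172))&(g[...,1]>150)&(g[...,2]>60))
m=red&(V[...,2]>.09)&(abs(V[...,0]-.5)<.25)&(abs(V[...,1])<.25)
v,u=np.where(m);print("flap px",len(u),u.min(),u.max(),v.min(),v.max()); F=V[m]; print(F.min(0),F.max(0))
for nm,X in(("top",W),("scene",V)):
    m=(X[...,2]>.1)&(X[...,2]<.4)&(abs(X[...,0]-.5)<.25)&(abs(X[...,1])<.3)
    print(nm,m.sum(),np.nanpercentile(X[m],[0,1,50,99,100],axis=0).round(3).tolist())
E
```

```text
1538 ((528.0208129882812, -48.56245422363281), (280.4962158203125, 211.09384155273438), 34.17768478393555)
[[ 353.  -40.]
 [ 471. -215.]
 [ 703.  -57.]
 [ 585.  118.]]
flap px 825 294 306 143 243
[ 0.46587647 -0.18803729  0.09096085] [ 0.68504922 -0.03407447  0.20774059]
top 3884 [[0.333, -0.184, 0.1], [0.342, -0.167, 0.105], [0.479, 0.037, 0.227], [0.655, 0.137, 0.299], [0.676, 0.145, 0.302]]
scene 3866 [[0.336, -0.19, 0.1], [0.353, -0.17, 0.102], [0.517, 0.053, 0.199], [0.676, 0.143, 0.298], [0.685, 0.147, 0.301]]
```

Run:
```python
from h import *
yaw=.5965;c=np.array([.528,-.0486])
T=np.load("top0.npz");S=np.load("scene0.npz")
for nm,Q in(("top",T),("scene",S)):
    W,p,h=cloud(nm,(Q['p'],Q['d'])); C=chest(W,yaw,c)
    m=(C[...,2]>.11)&(abs(C[...,0])<.13)&(C[...,2]<.31)
    for k,lo,hi in(("flap",-.16,-.02),("lid",.06,.25)):
        X=C[m&(C[...,1]>lo)&(C[...,1]<hi)]
        # profile: y by z-bin
        print(nm,k,len(X),X[:,2].max().round(3))
        for z in np.arange(.11,.31,.02):
            s=X[abs(X[:,2]-z)<.01]
            if len(s)>3: print("  z%.2f y %s n%d"%(z,np.round(np.percentile(s[:,1],[5,50,95])*1000),len(s)))
    # bystanders: other things above table around
    m=((C[...,2]>.008)&(C[...,2]<.4)&(abs(C[...,0])<.4)&(abs(C[...,1])<.45)&~((abs(C[...,0])<.155)&(C[...,1]>-.118)&(C[...,1]<.11))&~((C[...,2]>.08)&(abs(C[...,0])<.15)&(abs(C[...,1])<.25)))
    n,l,st,ce=cv2.connectedComponentsWithStats(m.astype(np.uint8))
    for i in range(1,n):
        if st[i,4]>60: X=C[l==i]; print(nm,"obj px",ce[i].round(),"chest lo",X.min(0).round(3),"hi",X.max(0).round(3))
```

```text
top flap 715 0.209
  z0.11 y [-89. -89. -88.] n7
  z0.13 y [-87. -71. -69.] n55
  z0.15 y [-84. -70. -68.] n41
  z0.17 y [-80. -79. -68.] n23
  z0.19 y [-75. -67. -64.] n277
  z0.21 y [-72. -69. -66.] n312
top lid 2904 0.302
  z0.11 y [108. 108. 109.] n79
  z0.13 y [109. 110. 112.] n165
  z0.15 y [112. 113. 114.] n181
  z0.17 y [114. 116. 117.] n184
  z0.19 y [117. 118. 119.] n196
  z0.21 y [119. 121. 122.] n190
  z0.23 y [122. 123. 124.] n203
  z0.25 y [124. 126. 127.] n206
  z0.27 y [127. 128. 130.] n223
  z0.29 y [125. 136. 144.] n1264
top obj px [393. 110.] chest lo [ 0.169 -0.45   0.008] hi [ 0.4   -0.193  0.128]
top obj px [283. 138.] chest lo [ 0.354 -0.127  0.008] hi [ 0.4   -0.026  0.095]
top obj px [303. 211.] chest lo [ 0.171 -0.054  0.009] hi [0.241 0.017 0.039]
top obj px [112. 250.] chest lo [0.308 0.357 0.008] hi [0.395 0.446 0.19 ]
top obj px [407. 258.] chest lo [-0.108 -0.207  0.008] hi [ 0.058 -0.148  0.021]
top obj px [510. 245.] chest lo [-0.185 -0.44   0.008] hi [-0.101 -0.346  0.194]
top obj px [589. 330.] chest lo [-0.4   -0.45   0.008] hi [-0.267 -0.243  0.3 
[... 741 characters left out ...]
26. 128. 129.] n229
  z0.29 y [124. 134. 142.] n483
scene obj px [438. 107.] chest lo [-0.4    0.236  0.008] hi [-0.296  0.45   0.312]
scene obj px [190. 139.] chest lo [-0.4   -0.45   0.008] hi [-0.092 -0.244  0.299]
scene obj px [263. 232.] chest lo [-0.111 -0.207  0.008] hi [ 0.063 -0.15   0.019]
scene obj px [424. 237.] chest lo [0.023 0.194 0.008] hi [0.071 0.241 0.051]
scene obj px [178. 311.] chest lo [ 0.171 -0.45   0.008] hi [ 0.4   -0.194  0.126]
scene obj px [553. 304.] chest lo [0.314 0.356 0.008] hi [0.4   0.444 0.19 ]
scene obj px [332. 290.] chest lo [ 0.171 -0.055  0.008] hi [0.245 0.016 0.036]
scene obj px [306. 341.] chest lo [ 0.355 -0.123  0.008] hi [ 0.4   -0.032  0.094]
```

```bash
python3 -m crank '[[-1,0,0,-30,0.1],[-1,0,0,-60,0.2],[-1,0,0,-90,0.3],[-1,0,0,-120,0.4],[-1,0,0,-125,0.5],[-1,0,0,-125,0.598],[-1,0,0,-125,0.598],[-1,0,0,-125,0.598]]' 10
cat >> h.py <<'E'
def st():
    s=telemetry.observe(); q=chest(s["tool_pos"],.5965,np.array([.528,-.0486]))
    print("t",round(s["time"],2),"tip chest mm",(q*1000-[0,0,178]).round(1),"yaw",round(s["tool_rot"][2],3),"F",s["contact_force"].round(1),"open",s["opening"].round(3),"q",s["qpos"].round(2))
if __name__=="__main__": st()
E
python3 h.py
```

```text
time: 0.77
tool_pos: [0.1931, 0.4881, 0.5292]
tool_rot: [-3.141, 0.0, 2.17]
contact_force: [-0.3, 0.6, 0.3]
opening: 0.0433
grip_force: 0.0Traceback (most recent call last):
  File "h.py", line 16, in <module>
    if __name__=="__main__": st()
                             ~~^^
  File "h.py", line 15, in st
    print("t",round(s["time"],2),"tip chest mm",(q*1000-[0,0,178]).round(1),"yaw",round(s["tool_rot"][2],3),"F",s["contact_force"].round(1),"open",s["opening"].round(3),"q",s["qpos"].round(2))
                                                                                                                                                   ^^^^^^^^^^^^^^^^^^
AttributeError: 'float' object has no attribute 'round'
```

```bash
sed -i 's/s\["opening"\].round(3)/round(s["opening"],3)/' h.py; python3 -m crank '[[-1,-35,-2,0,0],[-1,-70,-4,0,0],[-1,-105,-6,0,0],[-1,-140,-8,0,0],[-1,-175,-10,0,0],[-1,-210,-12,0,0],[-1,-245,-14,0,0],[-1,-280,-16,0,0],[-1,-315,-18,0,0],[-1,-350,-20,0,0],[-1,-385,-25,0,0],[-1,-385,-25,0,0]]'; python3 h.py;python3 -m crank '[[-1,-35,0,0,0],[-1,-70,0,0,0],[-1,-105,0,0,0],[-1,-140,0,0,0],[-1,-175,0,0,0],[-1,-210,0,0,0],[-1,-245,0,0,0],[-1,-280,0,0,0],[-1,-315,0,0,0],[-1,-350,0,0,0],[-1,-375,0,0,0],[-1,-375,0,0,0]]'; python3 h.py
```

```text
time: 1.77
tool_pos: [0.3907, 0.1514, 0.5288]
tool_rot: [-3.139, 0.002, 2.164]
contact_force: [0.1, -0.2, -0.3]
opening: 0.0005
grip_force: 0.0
t 1.77 tip chest mm [ -1.2 242.5 350.8] yaw 2.164 F [ 0.1 -0.2 -0.3] open 0.001 q [ 0.19  0.07  1.54 -0.    1.54 -0.41]
time: 2.77
tool_pos: [0.6011, -0.1583, 0.5267]
tool_rot: [-3.139, -0.002, 2.166]
contact_force: [0.3, -0.9, -0.3]
opening: 0.0008
grip_force: 0.0
t 2.77 tip chest mm [  -1.2 -131.8  348.7] yaw 2.166 F [ 0.3 -0.9 -0.3] open 0.001 q [-0.38  0.48  0.98 -0.    1.68 -0.98]
```

```bash
python3 -m crank '[[-1,0,0,30,0],[-1,0,0,60,0],[-1,0,0,90,0],[-1,0,0,120,0],[-1,0,0,150,0],[-1,0,0,165,0],[-1,5,0,169,0],[-1,15,0,169,0],[-1,25,0,169,0],[-1,30,0,169,0],[-1,35,0,169,0],[-1,35,0,169,0]]'; python3 h.py
python3 - <<'E'
from h import *
p,d=vision.read_camera("scene"); cv2.imwrite("pics/s1.png",p[:,:,::-1])
E
```

```text
time: 3.77
tool_pos: [0.579, -0.1247, 0.3622]
tool_rot: [3.14, 0.002, 2.168]
contact_force: [0.3, 0.1, 0.6]
opening: 0.0004
grip_force: 0.0
t 3.77 tip chest mm [ -0.5 -91.6 184.2] yaw 2.168 F [0.3 0.1 0.6] open 0.0 q [-0.34  0.5   1.4   0.    1.24 -0.94]
```

View pics/s1.png

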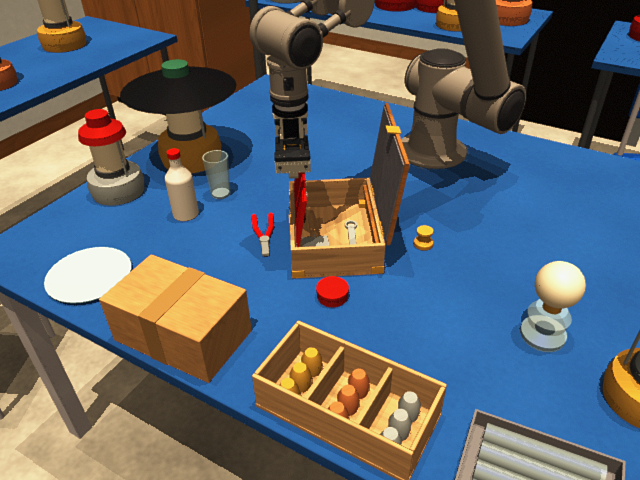

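Scene view: the shut fingers are just behind the flap's upper part (295,170), and the forearm is well clear above the lid. Pushing the flap over now.

```bash
python3 -m crank '[[-1,10,0,3,0],[-1,19,0,6,0],[-1,28,0,9,0],[-1,36,0,12,0],[-1,43,0,16,0],[-1,50,0,20,0],[-1,56,0,25,0],[-1,62,0,30,0],[-1,68,0,36,0],[-1,73,0,41,0],[-1,78,0,47,0],[-1,82,0,54,0]]'; python3 h.py; python3 -m crank '[[-1,3,0,6,0],[-1,6,0,12,0],[-1,9,0,18,0],[-1,11,0,24,0],[-1,12,0,30,0],[-1,13,0,36,0],[-1,14,0,40,0],[-1,14,0,44,0],[-1,14,0,44,0]]'; python3 h.py
```

```text
time: 4.82
tool_pos: [0.5331, -0.0576, 0.3062]
tool_rot: [-3.142, -0.0, 2.167]
contact_force: [0.7, 0.3, 1.2]
opening: 0.0002
grip_force: 0.5
t 4.82 tip chest mm [ -0.8 -10.3 128.2] yaw 2.167 F [0.7 0.3 1.2] open 0.0 q [-0.25  0.46  1.63  0.    1.05 -0.85]
time: 5.57
tool_pos: [0.5253, -0.0464, 0.2618]
tool_rot: [-3.141, -0.001, 2.167]
contact_force: [0.3, -0.8, -0.6]
opening: 0.0003
grip_force: 0.0
t 5.57 tip chest mm [-1.   3.3 83.8] yaw 2.167 F [ 0.3 -0.8 -0.6] open 0.0 q [-0.23  0.51  1.7   0.    0.93 -0.83]
```

```bash
python3 -m crank '[[-1,0,0,2,0],[-1,0,0,3,0],[-1,0,0,4,0],[-1,0,0,4,0]]'; python3 h.py
python3 - <<'E'
from h import *
W,p,h=cloud("scene"); cv2.imwrite("pics/s2.png",p[60:300,200:520,::-1].repeat(2,0).repeat(2,1))
C=chest(W,.5965,np.array([.528,-.0486]))
red=(((h[...,0]<8)|(h[...,0]>172))&(h[...,1]>150)&(h[...,2]>60))&(abs(C[...,0])<.13)&(abs(C[...,1])<.1)
X=C[red]*1000; print(len(X))
for y in range(-90,60,15):
    s=X[abs(X[:,1]-y)<7]; 
    if len(s)>3: print(y,np.percentile(s[:,2],[10,50,90]).round(1))
E
```

```text
time: 5.9
tool_pos: [0.5256, -0.0464, 0.2588]
tool_rot: [3.141, 0.0, 2.167]
contact_force: [-0.3, 0.9, -0.4]
opening: 0.0003
grip_force: 0.0
t 5.9 tip chest mm [-0.8  3.2 80.8] yaw 2.167 F [-0.3  0.9 -0.4] open 0.0 q [-0.23  0.51  1.71  0.    0.92 -0.83]
2498
-90 [77.4 79.4 82.1]
-75 [78.6 80.8 83.3]
-60 [79.5 81.4 83.3]
-45 [79.2 81.3 83.3]
-30 [79.  81.4 83.9]
-15 [79.  81.3 83.2]
0 [78.8 81.  83. ]
15 [78.9 81.4 83.2]
30 [78.  80.7 82.7]
45 [15.5 78.4 80.3]
```

View pics/s2.png

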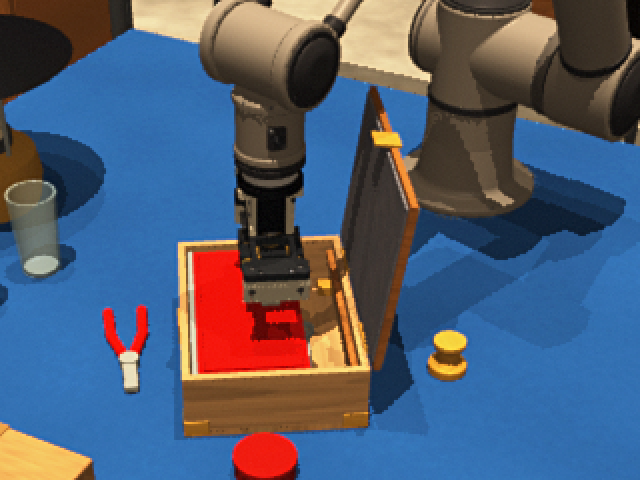

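The flap (190-305, 250-370 in the crop) looks flat, level at 81 mm. I'll press a touch more until the force shows the stop.

```bash
python3 -m crank '[[-1,0,0,1,0],[-1,0,0,2,0],[-1,0,0,2,0]]'; python3 h.py;  python3 -m crank '[[-1,0,0,1,0],[-1,0,0,2,0],[-1,0,0,2,0]]'; python3 h.py
```

```text
time: 6.2
tool_pos: [0.5255, -0.0464, 0.2585]
tool_rot: [3.141, 0.001, 2.167]
contact_force: [-4.3, 1.2, 15.0]
opening: 0.0003
grip_force: 7.4
t 6.2 tip chest mm [-0.8  3.2 80.5] yaw 2.167 F [-4.3  1.2 15. ] open 0.0 q [-0.23  0.51  1.71 -0.    0.92 -0.83]
time: 6.45
tool_pos: [0.5255, -0.0463, 0.2582]
tool_rot: [3.14, 0.002, 2.167]
contact_force: [-10.6, 1.6, 29.6]
opening: 0.0004
grip_force: 14.8
t 6.45 tip chest mm [-0.8  3.3 80.2] yaw 2.167 F [-10.6   1.6  29.6] open 0.0 q [-0.23  0.51  1.71 -0.    0.92 -0.83]
```

```bash
python3 -m crank '[[-1,0,0,-20,0],[-1,0,0,-55,0],[-1,0,0,-90,0],[-1,0,0,-125,0],[-1,0,0,-160,0],[-1,0,0,-195,0],[-1,0,0,-230,0],[-1,0,0,-260,0],[-1,0,0,-272,0],[-1,0,0,-272,0],[-1,0,0,-272,0]]'; python3 h.py;  python3 -m crank '[[-1,30,0,0,0],[-1,60,0,0,0],[-1,90,0,0,0],[-1,120,0,0,0],[-1,150,0,0,0],[-1,180,0,0,0],[-1,187,0,0,0],[-1,187,0,0,0],[-1,187,0,0,0]]'; python3 h.py
```

```text
time: 7.37
tool_pos: [0.5254, -0.0464, 0.5265]
tool_rot: [3.141, 0.0, 2.167]
contact_force: [0.7, -0.3, -0.2]
opening: 0.0003
grip_force: 0.0
t 7.37 tip chest mm [ -0.9   3.3 348.5] yaw 2.167 F [ 0.7 -0.3 -0.2] open 0.0 q [-0.23  0.28  1.28  0.    1.58 -0.83]
time: 8.12
tool_pos: [0.4207, 0.1083, 0.5257]
tool_rot: [-3.14, -0.0, 2.168]
contact_force: [-0.1, -0.5, 0.2]
opening: 0.0003
grip_force: 0.0
t 8.12 tip chest mm [ -0.6 190.  347.7] yaw 2.168 F [-0.1 -0.5  0.2] open 0.0 q [ 0.08  0.1   1.51 -0.    1.53 -0.52]
```

```bash
python3 -m crank '[[-1,0,0,25,0],[-1,0,0,50,0],[-1,0,0,75,0],[-1,-10,0,86,0],[-1,-25,0,86,0],[-1,-40,0,86,0],[-1,-50,0,86,0],[-1,-57,0,86,0],[-1,-62,0,86,0],[-1,-62,0,86,0]]'; python3 h.py;  python3 -m crank '[[-1,-9,0,0,0],[-1,-18,0,0,0],[-1,-27,0,0,0],[-1,-36,0,1,0],[-1,-45,0,2,0],[-1,-54,0,4,0],[-1,-63,0,6,0],[-1,-72,0,9,0],[-1,-80,0,12,0],[-1,-89,0,16,0],[-1,-98,0,19,0],[-1,-98,0,19,0]]'; python3 h.py
```

```text
time: 8.95
tool_pos: [0.4559, 0.0561, 0.4404]
tool_rot: [-3.141, 0.0, 2.165]
contact_force: [-0.7, -0.1, -0.2]
opening: 0.0005
grip_force: 0.0
t 8.95 tip chest mm [ -0.8 127.1 262.4] yaw 2.165 F [-0.7 -0.1 -0.2] open 0.001 q [-0.04  0.19  1.63 -0.    1.32 -0.64]
time: 9.95
tool_pos: [0.5114, -0.0255, 0.4209]
tool_rot: [-3.141, 0.001, 2.166]
contact_force: [0.9, -0.9, -0.6]
opening: 0.0003
grip_force: 0.0
t 9.95 tip chest mm [ -0.8  28.4 242.9] yaw 2.166 F [ 0.9 -0.9 -0.6] open 0.0 q [-0.2   0.31  1.53 -0.    1.3  -0.79]
```

```bash
python3 -m crank '[[-1,-10,0,7,0],[-1,-19,0,13,0],[-1,-28,0,20,0],[-1,-36,0,27,0],[-1,-44,0,36,0],[-1,-53,0,45,0],[-1,-60,0,54,0],[-1,-67,0,65,0],[-1,-72,0,75,0],[-1,-77,0,85,0],[-1,-81,0,95,0],[-1,-81,0,95,0]]'; python3 h.py;  python3 - <<'E'
from h import *
W,p,h=cloud("scene"); cv2.imwrite("pics/s3.png",p[60:300,200:520,::-1].repeat(2,0).repeat(2,1))
E
```

```text
time: 10.95
tool_pos: [0.5557, -0.0916, 0.324]
tool_rot: [-3.139, -0.003, 2.166]
contact_force: [-0.9, -0.1, -0.9]
opening: 0.0004
grip_force: 0.0
t 10.95 tip chest mm [ -1.3 -51.1 146. ] yaw 2.166 F [-0.9 -0.1 -0.9] open 0.0 q [-0.3   0.49  1.53 -0.    1.13 -0.89]
```

View pics/s3.png

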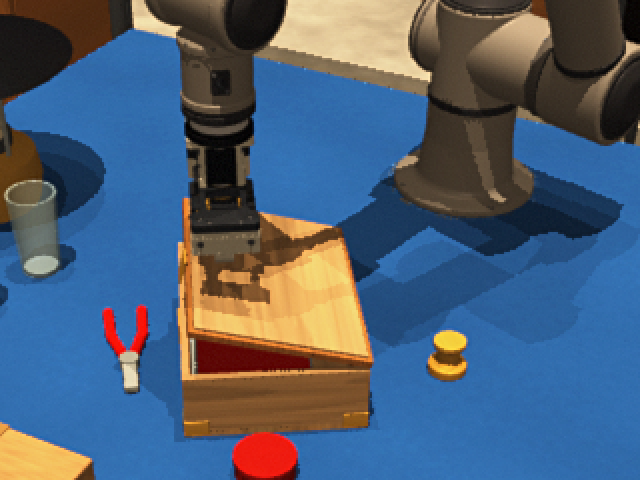

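The lid is nearly down over the flat red flap, with its edge at (190,330)-(370,360) in the crop. I'll keep pushing, then press it shut.

```bash
python3 -m crank '[[-1,-4,0,8,0],[-1,-7,0,16,0],[-1,-9,0,23,0],[-1,-10,0,30,0],[-1,-11,0,36,0],[-1,-12,0,41,0],[-1,-12,0,45,0],[-1,-12,0,47,0],[-1,-12,0,48,0],[-1,-12,0,48,0]]'; python3 h.py;  python3 -m crank '[[-1,0,0,1,0],[-1,0,0,1,0],[-1,0,0,1,0]]'; python3 h.py
```

```text
time: 11.83
tool_pos: [0.5625, -0.101, 0.2785]
tool_rot: [-3.141, -0.001, 2.167]
contact_force: [-0.3, -0.1, 0.6]
opening: 0.0006
grip_force: 0.0
t 11.83 tip chest mm [ -0.9 -62.7 100.5] yaw 2.167 F [-0.3 -0.1  0.6] open 0.001 q [-0.31  0.55  1.56  0.    1.03 -0.91]
time: 12.08
tool_pos: [0.5625, -0.101, 0.2778]
tool_rot: [-3.142, -0.0, 2.167]
contact_force: [-1.2, -0.2, 0.8]
opening: 0.0004
grip_force: 0.5
t 12.08 tip chest mm [ -0.9 -62.7  99.8] yaw 2.167 F [-1.2 -0.2  0.8] open 0.0 q [-0.31  0.55  1.56  0.    1.03 -0.91]
```

```bash
python3 -m crank '[[-1,0,0,1,0],[-1,0,0,2,0],[-1,0,0,2,0]]'; python3 h.py;  python3 -m crank '[[-1,0,0,1,0],[-1,0,0,2,0],[-1,0,0,2,0]]'; python3 h.py
```

```text
time: 12.33
tool_pos: [0.5624, -0.1009, 0.2775]
tool_rot: [3.141, 0.001, 2.167]
contact_force: [-5.3, 0.4, 13.9]
opening: 0.0008
grip_force: 6.9
t 12.33 tip chest mm [ -0.9 -62.6  99.5] yaw 2.167 F [-5.3  0.4 13.9] open 0.001 q [-0.31  0.55  1.56 -0.    1.03 -0.91]
time: 12.58
tool_pos: [0.5623, -0.1008, 0.2773]
tool_rot: [3.14, 0.002, 2.167]
contact_force: [-9.7, 2.1, 27.0]
opening: 0.0003
grip_force: 13.1
t 12.58 tip chest mm [ -1.  -62.5  99.3] yaw 2.167 F [-9.7  2.1 27. ] open 0.0 q [-0.31  0.55  1.56 -0.    1.02 -0.91]
```

It hit the hard stop at 99.5 mm, which is exactly the shut height. Now I retreat and verify.

```bash
python3 -m crank '[[-1,0,0,-10,0],[-1,0,0,-40,0],[-1,0,0,-75,0],[-1,0,0,-110,0],[-1,0,0,-145,0],[-1,0,0,-180,0],[-1,0,0,-200,0],[-1,0,0,-200,0],[-1,0,0,-200,0]]'; python3 h.py;  python3 - <<'E'
from h import *
W,p,h=cloud("scene"); cv2.imwrite("pics/s4.png",p[60:300,200:520,::-1].repeat(2,0).repeat(2,1))
C=chest(W,.5965,np.array([.528,-.0486]))*1000
for y in range(-90,100,30):
    m=(abs(C[...,1]-y)<6)&(abs(C[...,0])<125)&(C[...,2]<150)&(C[...,2]>70); print(y,m.sum(),np.median(C[...,2][m]).round(1))
for k,x0,x1,y0,y1 in(("pliers",-120,70,-215,-140),("burner",0,90,175,260),("tin",160,250,-70,30)):
    m=(C[...,0]>x0)&(C[...,0]<x1)&(C[...,1]>y0)&(C[...,1]<y1)&(C[...,2]>8)&(C[...,2]<70);X=C[m];print(k,X.min(0).round(),X.max(0).round())
E
```

```text
time: 13.33
tool_pos: [0.5625, -0.1009, 0.4747]
tool_rot: [3.14, 0.002, 2.167]
contact_force: [0.0, -0.7, -0.9]
opening: 0.0004
grip_force: 0.0
t 13.33 tip chest mm [ -0.9 -62.7 296.7] yaw 2.167 F [ 0.  -0.7 -0.9] open 0.0 q [-0.31  0.39  1.26  0.    1.49 -0.91]
-90 313 100.4
-60 311 100.3
-30 301 100.3
0 310 100.2
30 309 100.2
60 303 100.3
90 298 100.4
pliers [-105. -207.    8.] [  63. -150.   19.]
burner [ 26. 194.   8.] [ 72. 241.  52.]
tin [170. -55.   8.] [245.  16.  35.]
```

View pics/s4.png

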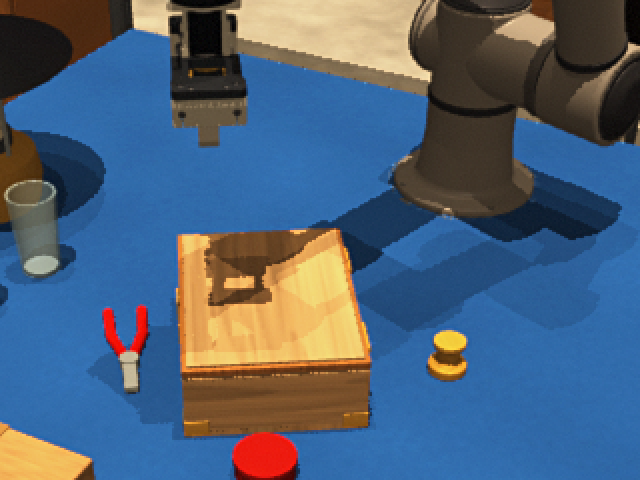

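The lid is flat and shut (180-370, 235-370 in the crop), level across its whole width. The pliers, burner and tin have not moved.

```bash
python3 -c "from cell import ticket; print(ticket.hand_in())"
```

```text
the job is handed in; nothing more can be done
None
```

The chest is shut and handed in at about 13 s of the 61 s allowed: I pushed the flap flat first, then pressed the lid down to its stop, and the pliers, burner and tin measured where they were at the start.

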